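# Slide the saline bottle home in the free parking bay

### The arm

A 7-joint arm with a two-finger parallel gripper is mounted at the origin on the work surface. World frame = base frame: x ahead of the robot, y to its left, z up, the work surface at z = 0. Lengths are in mm, angles in rad, forces in N, time in s.
With the tool pointing down it reaches from about 375 to 925 mm from the base axis. Payload 3.1 kg.
Tool frame: the origin (TCP) lies at the very end of the fingers, on their centre line; the grasp point (between the pads) lies 19 mm behind it; z points along the fingers, y is the line along which they close (so a half turn about z gives the same grasp; the last joint's range is limited). The gripper opens to 85 mm and grips with 20 to 120 N. Pads are 22 mm wide; open, the fingers measure 114 mm over their backs; the gripper's body (76 mm by 85 mm) begins 54 mm behind the grasp point. The pads swing forward as they close: fully open they stand 13 mm farther back than shut.
Start: joints at [1.164, 0.383, 0.044, 1.598, -0.018, 1.161, -0.05], TCP at [197.565, -619.25, 231.269] pointing down, gripper open.
Joint ranges: [-2.61, 2.61], [-0.41, 2.15], [-1.48, 1.57], [0, 2.5], [-1.57, 4.71], [0.05, 1.97], [-2.85, 2.85]. Speed limits (rad/s): [2.79, 2.79, 3.14, 3.14, 3.14, 3.14, 3.14].

### API

Orientations are given as a 3x3 rotation matrix whose columns are the frame's x, y, z axes.
In Python, from workcell import observe, vision, order, search_frame, regions_of gives the robot as it stands. The module is installed in compiled form; this text tells all that it offers.
- The arm moves only by the shell command python3 -m crank 'ROWS' [OPENING]. ROWS is JSON, a list of rows, each a list of 6 numbers: the shift along the tool's x, y, z normalised to -1 to 1, where 1 is 0.5 m, then the turn, a rotation vector about the tool's x, y, z normalised to -1 to 1, where 1 is 60 degrees. A call has 1 to 5 rows; each row is the pose to reach, as a shift and turn from the pose commanded when the call began, along the tool's axes at that moment; what a row does not reach only later rows make up. A row lasts 1/12 s, in which the tool goes at most 41.7 mm and 7.16 degrees, less where a joint would pass 70% of its speed; a pose out of reach is approached as far as the arm can. A call with a number of a shift or a turn outside -1 to 1 is refused whole. A call with a gripper value outside its range is refused whole. OPENING is the gripper's target within -1 to 1 (shut at 1, half-way at 0, fully open at -1), set as the call begins (- or left out, the last holds). The fingers move at their own pace and stop on an object; the grip force is fixed at half the most. Time passes only in rows, so rows that repeat a pose let the fingers close. It gives the time, the measured TCP pose, the force, the opening and the grip force at its end, in the units of the state.
- observe(): the state, without advancing time (a new reading comes with each control period).
- vision.camera(name): name is "side" or "top"; returns the picture (480x640x3 uint8, red, green, blue); there is no depth.
- vision.camera_model(name): a dict with "camera_matrix" (3x3 intrinsics, pixels), "world_from_camera" (4x4, takes a point from camera to world coordinates). Camera axes: x right, y up, looking along -z (the intrinsics and any distortion apply to the point x, -y, -z); pixel columns grow to the right and rows downward; lengths in mm; the calibration is good to about 2 mm. A picture is of the moment at which its call begins. camera_model takes no time and is no camera call.
- order.job_done(): hands the job in; it is judged then, once.
Trained networks look in the newest picture that a camera, given by its name, has taken for a name from the list of things; names that differ only in an ending like _2 or _b are one class to them, and where a whole thing is asked for, a point or a joint stands for the part that bears it (a point fixed in the world has none). Each returns a list of dicts, best first, with "score" (0 to 1); they miss things now and then, are a little off and sometimes report something else, mostly with a low value. They report only what shows in the picture. A call takes as long as a camera call.
- search_frame(camera, thing): "position" ([column, row] in pixels, amid what is visible of it).
- regions_of(camera, thing): "region" (480x640 bool, what is visible of it) and "position" ([column, row] in pixels, amid what is visible of it).
The state is a dict: "time_s": time; "q": joint angles; "dq": joint speeds; "joint_torque": joint torques, N m; "position": TCP position; "eef_rot": TCP orientation; "force": force on the tool from outside, world axes, zero at the start; "ft_torque": the same for the moment, N m; "grip_width": opening from 0.0 (shut) to 1.0 (fully open); "grasp_force": force on a finger pad.
Only numpy, scipy, OpenCV 4.12 (cv2) and the standard library are available. Lean on these libraries where they do the work, as an engineer would, in place of code of your own. Each camera call takes 0.05 s, during which the arm holds its last target. There are 200 camera calls.

### The job

On this dressing table, push the tall saline bottle that stands out in the open across the table, low on its body so that it slides upright without toppling, into the empty one of the two steel parking bays until it stands fully home, flush against the bay's back plate. Push gently and do not grip or lift it; leave the bottle already parked in the other bay and everything else where it stands. Then back off, leaving the bottle free-standing.

Things in the scene. Friction and masses are not known exactly. Their poses are not given: they have to be found in the camera images.
- bottle: the tall saline bottle to push: white plastic, straight round body 58 mm in diameter up to 150 mm, tapering shoulder, grey cap, 220 mm tall in all, 0.3 to 0.6 kg. Origin: centre of its underside, z up. Starts alone in the open, left of the bays. Friction on the table 0.5 to 0.7: pushed below about 30 mm above the table it slides, above about 40 mm it may tip; it stops at once when not pushed
- bay_empty: the empty parking bay: floorless steel bracket fixed to the table, mouth to the robot's left (about +y). Back plate 88 mm wide, 90 high; side cheeks 40 high, 76 apart inside, reaching 48 mm forward of the plate's inner face; flared mouth wings, reaching 70 mm forward, 98 mm apart at their ends. Which bay is nearer the robot varies. Origin and axes as the point bay_empty_seat
- bay_empty_seat (a point): point on the table, in the empty bay's middle, where the bottle's centre stands when it touches the back plate (29 mm in front of the plate's inner face); its x axis points level into the bay towards the back plate, z up. Same origin and axes as bay_empty; place and yaw vary
- bay_full: the other bay, the same in every way, with the parked bottle in it; same origin and axes
- parked: bottle of the same kind already standing in the other bay; leave it alone. Origin: centre of its underside
- pot: small white plastic pot, 36 mm in diameter, 45 mm tall, standing between the two bays; leave alone. Origin: centre of its underside
- tape: roll of tape lying flat, 64 mm in diameter, 24 mm high, far side of the table; leave alone
- jar: amber jar, 68 mm in diameter, 85 mm tall, far side; leave alone
- gallipot: small steel cup, 64 mm in diameter, 36 mm tall, far side; leave alone
- tray: clear dressing tray 200 x 150 mm, 45 mm high, on the robot's left; leave alone. Origin: centre of its underside
- forceps: green plastic forceps 125 mm long, lying on the left; leave alone

How it is judged (in metres and radians):
At the end, for the whole second after the job is handed in: The bottle stands upright on the table in the empty bay, at rest, within 8 mm of touching the back plate and between the cheeks; the parked bottle and all bystanders are within 30 mm of where they were (x of bottle in the frame of bay_empty_seat between -0.008 and 0.006 m and y of bottle in the frame of bay_empty_seat between -0.015 and 0.015 m and angle between bottle's own z axis and vertical below 0.04 rad and height (world z) of bottle below 0.004 m and linear speed of bottle below 0.01 m/s and distance of each of parked, pot, tape, jar, gallipot, tray, forceps from where it was at the start of the episode below 0.03 m).
It fails at once if the bottle leans more than about 14 degrees or topples (angle between bottle's own z axis and vertical above 0.25 rad).
It fails at once if the bottle is lifted off the table (height (world z) of bottle above 0.012 m).
It fails at once if the bottle is gripped or pushed roughly (more than 30 N from the fingers) (contact force between the fingers and bottle above 30 N).
It fails at once if the parked bottle or a bystander is knocked more than 30 mm away or tipped (distance of any of parked, pot, tape, jar, gallipot, tray, forceps from where it was at the start of the episode above 0.03 m or angle between any of parked, pot, jar's own z axis and vertical above 0.3 rad).
It also fails if it takes over 54 s, if anything falls off the work surface, if the arm or the gripper's body presses on something with over 40 N, if the wrist force passes 120 N, or if a joint passes its speed limit or range.

## Working session

There is one attempt and no reset: what is moved stays moved. The work goes in short steps, Python scripts to look and compute and a shell command to move; the robot and the scene stay as the last step left them, time stands still between calls to the robot, and variables do not carry over. Pictures are saved under pics/ and viewed, at most 10 in all, crops included, and the job is handed in when it is done.

```bash
mkdir -p pics; cat > h.py <<'E'
import numpy as np, cv2
from workcell import observe, vision, order, search_frame, regions_of
def ray(cam,p):
    m=vision.camera_model(cam);K=np.array(m["camera_matrix"]);T=np.array(m["world_from_camera"])
    d=np.linalg.inv(K)@[p[0],p[1],1];d=T[:3,:3]@(d*[1,-1,-1]);return T[:3,3],d
def onz(cam,p,z):
    o,d=ray(cam,p);return o+d*(z-o[2])/d[2]
def proj(cam,P):
    m=vision.camera_model(cam);K=np.array(m["camera_matrix"]);T=np.linalg.inv(np.array(m["world_from_camera"]))
    c=T[:3,:3]@np.array(P,float)+T[:3,3];u=K@(c*[1,-1,-1]);return u[:2]/u[2]
E
python3 - <<'E'
from h import *
print(vision.camera_model("top"),vision.camera_model("side"))
s=observe();print(s["time_s"],s["position"],s["eef_rot"],s["force"])
for c in("top","side"):
    cv2.imwrite(f"pics/{c}0.png",vision.camera(c)[:,:,::-1])
    for n in("bottle","bay_empty","bay_full","pot","parked"):
        for r in search_frame(c,n)[:3]: print(c,n,r["score"],r["position"],onz(c,r["position"],0).round())
E
```

```text
{'camera_matrix': array([[506.21145603,   0.        , 319.99421371],
       [  0.        , 506.21145603, 236.86471872],
       [  0.        ,   0.        ,   1.        ]]), 'world_from_camera': array([[-2.77450492e-03,  9.93256852e-01, -1.15901372e-01,
         5.14891853e+02],
       [-9.99989181e-01, -2.32305973e-03,  4.02997740e-03,
         1.07033922e+02],
       [ 3.73355685e-03,  1.15911299e-01,  9.93252552e-01,
         1.11893152e+03],
       [ 0.00000000e+00,  0.00000000e+00,  0.00000000e+00,
         1.00000000e+00]])} {'camera_matrix': array([[438.69722978,   0.        , 311.50557921],
       [  0.        , 438.69722978, 236.48667849],
       [  0.        ,   0.        ,   1.        ]]), 'world_from_camera': array([[ 8.13340551e-01,  3.64325642e-01, -4.53590095e-01,
         2.41449588e+02],
       [-5.81428102e-01,  5.36427903e-01, -6.11707829e-01,
        -4.07915909e+02],
       [ 2.04575358e-02,  7.61256811e-01,  6.48127732e-01,
         5.53947104e+02],
       [ 0.00000000e+00,  0.00000000e+00,  0.00000000e+00,
         1.00000000e+00]])}
0.0 [ 197.26567454 -618.34163225  229.87623848] [[ 9.52659739e-01  3.04037006e-01 -9.59623326e-04]
 [ 3.04038477e-01 -9.52656531e-01  2.47770536e-03]
 [-1.60877310e-04 -2.65217256e-03 -9.99996470e-01]] [0.07887662 0.54547217 0.06270842]
top bottle 0.59 [300.3, 315.0] [474. 146.   0.]
top bay_empty 0.76 [482.0, 324.7] [ 452. -251.    0.]
top bay_full 0.89 [492.6, 250.6] [ 614. -281.    0.]
top pot 0.59 [448.6, 271.2] [ 568. -182.    0.]
top parked 0.86 [503.3, 227.9] [ 665. -307.    0.]
side bottle 0.88 [226.6, 213.1] [527. 274.   0.]
side bottle 0.61 [363.4, 415.6] [ 474. -220.    0.]
side bay_empty 0.57 [367.7, 414.2] [ 480. -222.    0.]
side bay_full 0.83 [490.7, 374.2] [ 665. -278.    0.]
side bay_full 0.61 [486.4, 264.8] [ 848. -130.    0.]
side pot 0.96 [392.2, 352.6] [ 573. -170.    0.]
side parked 0.85 [503.0, 322.1] [ 760. -230.    0.]
```

View pics/top0.png

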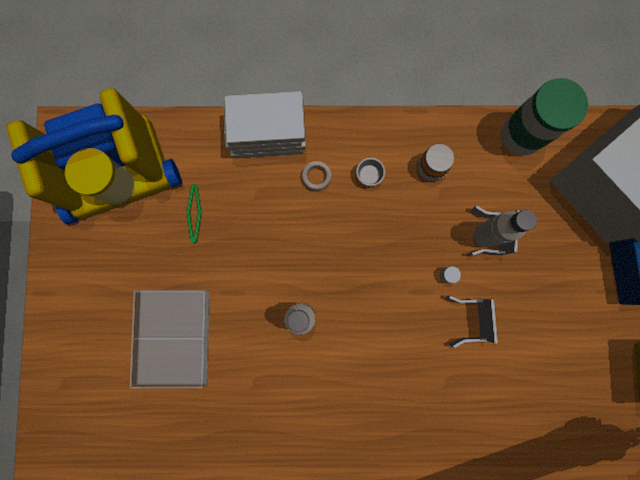

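View pics/side0.png

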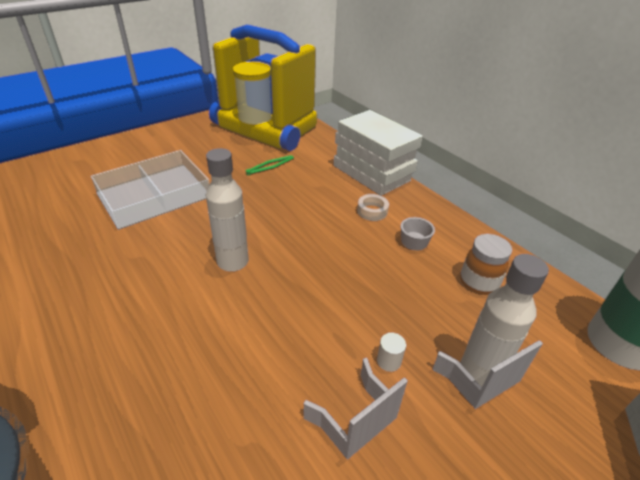

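The top view shows the bottle at about (300,319) and the empty bay with its plate at x≈488, rows 300–344, mouth to the left. The full bay is at (500,235) and the pot at (452,275). The side view agrees. I'll enlarge the bay and bottle to get precise corners.

```bash
python3 - <<'E'
from h import *
t=cv2.imread("pics/top0.png");s=cv2.imread("pics/side0.png")
a=cv2.resize(t[290:355,440:505],(400,400),interpolation=cv2.INTER_CUBIC) 
b=cv2.resize(s[355:460,300:410],None,fx=3.8,fy=3.8,interpolation=cv2.INTER_CUBIC)[:399,:]
cv2.imwrite("pics/crop.png",np.hstack([a[:399],b])[:, :800])
vision.camera("top");r=regions_of("top","bottle")
for q in r[:2]:
    v,u=np.where(q["region"]);print("top",q["score"],q["position"],u.min(),u.max(),v.min(),v.max())
vision.camera("side");r=regions_of("side","bottle")
for q in r[:1]:
    v,u=np.where(q["region"]);print("side",q["score"],q["position"],u.min(),u.max(),v.min(),v.max())
    for row in range(v.max()-40,v.max()+1,4): print(row,u[v==row].min(),u[v==row].max())
E
```

```text
top 0.56 [300.7, 316.0] 283 314 303 333
```

View pics/crop.png

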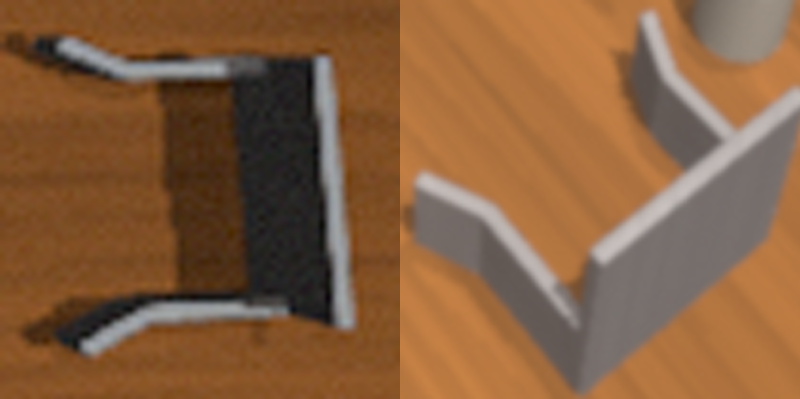

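The left crop shows the bay's plate top inner edge running from (315,60) to (337,325), the cheek bends at (122,70) and (152,308), and the wing tips at (62,42) and (88,350). The right crop, from the side view, shows the near tip at (420,180), near bend at (487,213), far tip at (650,15) and far bend at (668,77). I'll fit the bay pose to these points.

```bash
cat > fit.py <<'E'
from h import *
from scipy.optimize import least_squares
T=lambda u,v:[(u+.5)/6.154-.5+440,(v+.5)/6.154-.5+290]
S=lambda u,v:[(u-400+.5)/3.8-.5+300,(v+.5)/3.8-.5+355]
obs=[("top",T(315,60),29,44,90),("top",T(337,325),29,-44,90),("top",T(122,70),-19,39.5,40),("top",T(152,308),-19,-39.5,40),
("top",T(62,44),-41,50.5,40),("top",T(88,348),-41,-50.5,40),("side",S(420,180),-41,-50.5,40),("side",S(487,213),-19,-39.5,40),("side",S(650,15),-41,50.5,40),("side",S(668,77),-19,39.5,40)]
def w(p,x,y,z):
    c,s=np.cos(p[2]),np.sin(p[2]);return [p[0]+c*x-s*y,p[1]+s*x+c*y,z]
f=lambda p,cs:np.concatenate([proj(c,w(p,*a))-o for c,o,*a in obs if c in cs])
for cs in(("top",),("side",),("top","side")):
    r=least_squares(lambda p:f(p,cs),[455,-245,-1.57]);print(cs,r.x.round(3),np.abs(r.fun).max().round(2))
print(f(r.x,("top","side")).reshape(-1,2).round(1).tolist())
print("cap top",onz("top",(298,319),220),"body",onz("top",(298.5+.5,318+.5),130))
for _ in range(3):
    vision.camera("side");q=regions_of("side","bottle")
    for k in q[:2]:
        v,u=np.where(k["region"]);print(k["score"],k["position"],u.min(),u.max(),v.min(),v.max())
        if u.mean()<300:
            for row in (v.max()-30,v.max()-20,v.max()-10,v.max()): print(row,u[v==row].min(),u[v==row].max())
# silhouettes predicted
def sil(cam,x,y):
    P=[];h=np.linspace(0,2*np.pi,36)
    for z,rr in((0,29),(150,29),(220,14)):
        P+=[proj(cam,(x+rr*np.cos(a),y+rr*np.sin(a),z)) for a in h]
    P=np.array(P);return P.min(0).round(1),P.max(0).round(1)
for x,y in((460,146),(465,146),(470,146),(460,142),(460,150)): print(x,y,sil("top",x,y),sil("side",x,y))
E
python3 fit.py
```

```text
('top',) [ 463.433 -214.902   -1.516] 0.92
('side',) [ 461.364 -217.126   -1.53 ] 1.1
('top', 'side') [ 462.459 -216.19    -1.52 ] 1.59
[[0.6, -0.4], [1.1, 0.8], [1.5, 1.2], [-0.1, 0.5], [0.5, 0.8], [0.3, -0.1], [0.8, -0.9], [1.1, -1.6], [-1.4, 0.1], [-0.6, -0.5]]
cap top [474.80505252 142.37509714 220.        ] body [471.7395531  143.98563796 130.        ]
0.81 [224.0, 211.2] 206 247 148 269
239 213 245
249 215 246
259 217 247
269 225 237
0.24 [373.2, 206.3] 357 388 193 220
0.72 [223.1, 212.0] 205 248 147 269
239 212 247
249 214 248
259 215 248
269 225 237
0.75 [226.5, 212.3] 206 248 148 270
240 213 246
250 215 247
260 217 248
270 225 237
460 146 (array([282.2, 307.9]), array([313.6, 340.8])) (array([197.3, 149.7]), array([241.9, 272.6]))
465 146 (array([282.2, 305.6]), array([313.6, 338.1])) (array([200.2, 148.8]), array([244.4, 271.4]))
470 146 (array([282.2, 303.3]), array([313.6, 335.4])) (array([203.1, 147.9]), array([246.8, 270.3]))
460 142 (array([284.3, 307.9]), array([315.4, 340.8])) (array([198.3, 150.8]), array([243. , 273.9]))
460 150 (array([280.1, 307.9]), array([311.7, 340.8])) (array([196.2, 148.6]), array([240.9, 271.2]))
```

The bay seat is at about (462.5, -216) with yaw -1.52, and the bottle is at about (472.5, 144.5). Both fit the two views. The tool's body would hit the tall bottle if it pointed straight down, so I'll tilt it about 45°. The partly open fingertips will cradle the bottle low on its body. Next is a helper to compute the rows.

```bash
cat > go.py <<'E'
import sys
from h import *
from scipy.spatial.transform import Rotation as Ro
# usage: x y z tilt_deg yaw(push dir, rad)
x,y,z,t,yaw=map(float,sys.argv[1:6]);t=np.radians(t)
s=observe();R=np.array(s["eef_rot"]);p=np.array(s["position"])
u=np.array([np.cos(yaw),np.sin(yaw),0]);Z=np.array([0,0,1.])
tz=np.sin(t)*u-np.cos(t)*Z;ty=np.cross(Z,u);G=np.c_[np.cross(ty,tz),ty,tz]
print("row",(R.T@(np.array([x,y,z])-p)/500).round(3).tolist()+(Ro.from_matrix(R.T@G).as_rotvec()/np.radians(60)).round(3).tolist())
E
python3 go.py 500 -350 380 0 -2.3; python3 -m crank '[[0,0,-0.1,0,0,0],[0,0,-0.2,0,0,0],[0,0,-0.3,0,0,0],[0,0,-0.3,0,0,0]]' 0.4; python3 go.py 500 -350 380 0 -2.3
```

```text
row [0.74, -0.329, -0.297, -0.0, -0.0, -0.509]
time_s: 1.43
position: [197.9, -620.6, 387.1]
eef_rot: [[0.953, 0.304, 0.003], [0.304, -0.953, -0.007], [0.0, 0.007, -1.0]]
force: [0.1, -0.2, 0.6]
grip_width: 0.453
grasp_force: 0.0
row [0.74, -0.332, 0.012, 0.007, 0.001, -0.509]
```

```bash
python3 -m crank '[[0.07,-0.03,0,0,0,-0.1],[0.15,-0.065,0,0,0,-0.2],[0.22,-0.1,0,0,0,-0.3],[0.3,-0.13,0,0,0,-0.4],[0.37,-0.165,0,0,0,-0.5]]'; python3 -m crank '[[0.03,-0.07,0,0,0,0],[0.06,-0.14,0,0,0,0],[0.1,-0.22,0,0,0,0],[0.14,-0.3,0,0,0,0],[0.17,-0.36,0,0,0,0]]';python3 go.py 560 -50 380 0 -1.9
```

```text
time_s: 1.85
position: [350.4, -482.9, 381.5]
eef_rot: [[0.669, 0.743, 0.001], [0.743, -0.669, -0.001], [0.0, 0.001, -1.0]]
force: [1.3, -0.2, 0.1]
grip_width: 0.299
grasp_force: 0.0
time_s: 2.27
position: [272.0, -298.4, 381.2]
eef_rot: [[0.673, 0.74, -0.0], [0.74, -0.673, -0.0], [-0.0, -0.0, -1.0]]
force: [-0.1, -0.4, 0.9]
grip_width: 0.3
grasp_force: 0.0
row [0.755, 0.092, 0.002, -0.0, 0.0, -0.39]
```

```bash
python3 -m crank '[[0.08,0.01,0,0,0,-0.08],[0.16,0.02,0,0,0,-0.16],[0.24,0.03,0,0,0,-0.24],[0.32,0.04,0,0,0,-0.32],[0.4,0.05,0,0,0,-0.39]]'; python3 go.py 520 100 380 0 -1.6; python3 go.py 474 240 380 0 -1.6
```

```text
time_s: 2.68
position: [426.8, -167.8, 381.9]
eef_rot: [[0.321, 0.947, 0.001], [0.947, -0.321, -0.001], [-0.001, 0.002, -1.0]]
force: [0.4, -1.2, 0.3]
grip_width: 0.3
grasp_force: 0.0
row [0.567, 0.005, 0.003, 0.001, 0.001, -0.284]
row [0.803, -0.172, 0.003, 0.001, 0.001, -0.284]
```

```bash
python3 -m crank '[[0.08,0,0,0,0,-0.06],[0.16,0,0,0,0,-0.12],[0.24,0,0,0,0,-0.18],[0.32,0,0,0,0,-0.24],[0.4,0,0,0,0,-0.284]]'; python3 go.py 474 240 380 40 -1.6
```

```text
time_s: 3.1
position: [491.0, 21.8, 381.7]
eef_rot: [[0.03, 1.0, 0.001], [1.0, -0.03, -0.001], [-0.001, 0.001, -1.0]]
force: [0.5, -0.1, 0.6]
grip_width: 0.301
grasp_force: 0.0
row [0.435, -0.047, 0.003, 0.001, -0.666, -0.001]
```

```bash
python3 -m crank '[[0.08,-0.01,0,0,-0.11,0],[0.16,-0.02,0,0,-0.22,0],[0.24,-0.03,0,0,-0.33,0],[0.32,-0.04,0,0,-0.44,0],[0.4,-0.045,0,0,-0.55,0]]'; python3 go.py 474 240 300 45 -1.6; python3 - <<'E'
from h import *
print(observe()["q"])
E
```

```text
time_s: 3.52
position: [474.9, 222.1, 383.3]
eef_rot: [[0.032, 0.999, -0.014], [0.836, -0.035, -0.548], [-0.548, 0.006, -0.836]]
force: [1.8, -0.6, 0.6]
grip_width: 0.301
grasp_force: 0.0
row [0.121, -0.004, 0.12, 0.001, -0.196, -0.008]
[-0.07894228  0.39838658 -0.8938035   1.50794275  0.62017789  1.87962952
 -1.00900891]
```

```bash
python3 -m crank '[[0.06,0,0.06,0,-0.1,0],[0.12,-0.004,0.12,0,-0.196,-0.008],[0.12,-0.004,0.12,0,-0.196,-0.008]]'; python3 go.py 474 235 40 45 -1.6; python3 - <<'E'
from h import *
print(observe()["q"])
E
```

```text
time_s: 3.77
position: [467.9, 242.0, 280.6]
eef_rot: [[-0.015, 0.999, -0.032], [0.703, -0.012, -0.711], [-0.711, -0.033, -0.702]]
force: [-0.3, -0.4, -4.2]
grip_width: 0.302
grasp_force: 0.0
row [0.332, 0.028, 0.347, -0.011, 0.006, 0.034]
[-0.27388794  0.59620041 -0.79125532  1.55058349  0.72838463  1.9258975
 -1.15310326]
```

```bash
python3 -m crank '[[0.06,0.005,0.06,0,0,0.01],[0.11,0.01,0.115,0,0,0.02],[0.17,0.015,0.18,0,0,0.034],[0.23,0.02,0.24,0,0,0.034],[0.28,0.025,0.295,0,0,0.034]]'; python3 go.py 474 235 16 45 -1.6; python3 - <<'E'
from h import *
print(observe()["q"])
E
```

```text
time_s: 4.18
position: [485.7, 233.0, 94.1]
eef_rot: [[0.053, 0.998, -0.022], [0.709, -0.053, -0.703], [-0.703, 0.022, -0.711]]
force: [1.2, -0.2, -0.5]
grip_width: 0.298
grasp_force: 0.0
row [0.111, -0.027, 0.109, -0.001, -0.005, -0.031]
[-0.30547608  0.81835385 -0.70381108  1.63257325  0.83924666  1.68486152
 -1.36298478]
```

```bash
python3 -m crank '[[0.05,-0.01,0.05,0,0,-0.01],[0.1,-0.02,0.1,0,0,-0.02],[0.111,-0.027,0.107,0,-0.005,-0.031],[0.111,-0.027,0.107,0,-0.005,-0.031]]' 0.4; python3 go.py 473 200 16 45 -1.6; python3 - <<'E'
from h import *
for c in("top","side"):
    im=vision.camera(c);cv2.imwrite(f"pics/{c}1.png",im[:,:,::-1])
a=cv2.imread("pics/top1.png")[230:400,200:440];b=cv2.imread("pics/side1.png")[130:300,110:350]
cv2.imwrite("pics/near.png",np.hstack([cv2.resize(a,(400,283)),cv2.resize(b,(400,283))]))
E
```

```text
time_s: 4.52
position: [471.4, 234.4, 16.3]
eef_rot: [[0.015, 1.0, -0.025], [0.704, -0.028, -0.71], [-0.71, -0.007, -0.704]]
force: [-0.0, 0.8, -0.6]
grip_width: 0.299
grasp_force: 0.0
row [-0.048, 0.005, 0.049, -0.005, 0.004, 0.006]
```

View pics/near.png

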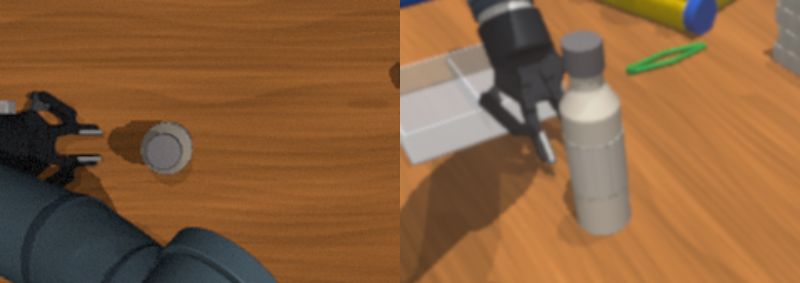

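The crop shows the two fingertips at about (100,145), in line with the bottle body at (165,148), and the bottle is untouched. I'll approach slowly.

```bash
python3 -m crank '[[-0.014,0.002,0.014,0,0,0],[-0.028,0.003,0.028,0,0,0],[-0.042,0.004,0.042,0,0,0],[-0.056,0.005,0.056,0,0,0.006],[-0.067,0.005,0.068,0,0,0.006]]'; python3 -m crank '[[-0.007,0,0.007,0,0,0],[-0.014,0,0.014,0,0,0],[-0.021,0,0.021,0,0,0],[-0.028,0,0.028,0,0,0],[-0.035,0,0.035,0,0,0]]'; python3 go.py 472 130 16 45 -1.6;python3 go.py 462 -179 16 45 -1.6
```

```text
time_s: 5.03
position: [474.7, 185.9, 18.2]
eef_rot: [[0.027, 0.999, -0.022], [0.705, -0.035, -0.708], [-0.708, 0.003, -0.706]]
force: [-0.0, -0.5, -0.0]
grip_width: 0.297
grasp_force: 0.0
time_s: 5.45
position: [473.1, 165.0, 17.3]
eef_rot: [[0.023, 1.0, -0.021], [0.709, -0.031, -0.705], [-0.705, 0.002, -0.709]]
force: [-0.2, 2.8, -0.2]
grip_width: 0.301
grasp_force: 1.4
row [-0.048, -0.0, 0.051, -0.0, -0.002, -0.002]
row [-0.486, -0.001, 0.487, -0.0, -0.002, -0.002]
```

```bash
python3 -m crank '[[-0.012,0,0.012,0,0,0],[-0.024,0,0.024,0,0,0],[-0.036,0,0.037,0,0,0],[-0.048,0,0.049,0,0,0],[-0.06,0,0.061,0,0,0]]'; python3 go.py 462 -179 16 45 -1.6;python3 - <<'E'
from h import *
vision.camera("top");r=regions_of("top","bottle")[:1]
for q in r:
    v,u=np.where(q["region"]);print(q["score"],u.min(),u.max(),v.min(),v.max())
E
```

```text
time_s: 5.87
position: [471.8, 119.7, 17.1]
eef_rot: [[0.024, 0.999, -0.022], [0.706, -0.033, -0.707], [-0.708, 0.002, -0.706]]
force: [-0.4, 3.1, 1.4]
grip_width: 0.297
grasp_force: 1.7
row [-0.421, 0.0, 0.425, -0.001, 0.001, -0.004]
0.94 312 342 303 334
```

```bash
python3 -m crank '[[-0.014,0,0.014,0,0,0],[-0.028,0,0.028,0,0,0],[-0.042,0,0.042,0,0,0],[-0.056,0,0.056,0,0,0],[-0.07,0,0.07,0,0,0]]'; python3 -m crank '[[-0.014,0,0.014,0,0,0],[-0.028,0,0.028,0,0,0],[-0.042,0,0.042,0,0,0],[-0.056,0,0.056,0,0,0],[-0.07,0,0.07,0,0,0]]'; python3 go.py 462 -179 16 45 -1.6
```

```text
time_s: 6.38
position: [469.8, 69.8, 16.8]
eef_rot: [[0.024, 0.999, -0.023], [0.706, -0.033, -0.708], [-0.708, 0.001, -0.706]]
force: [0.2, 2.6, -0.1]
grip_width: 0.3
grasp_force: 1.5
time_s: 6.8
position: [468.3, 20.4, 17.0]
eef_rot: [[0.024, 0.999, -0.023], [0.706, -0.033, -0.708], [-0.708, 0.001, -0.706]]
force: [-0.3, 1.7, -0.4]
grip_width: 0.301
grasp_force: 1.3
row [-0.28, 0.001, 0.284, -0.002, 0.001, -0.003]
```

```bash
python3 - <<'E'
from h import *
vision.camera("top");r=regions_of("top","bottle")[:2]
for q in r:
    v,u=np.where(q["region"]);print(q["score"],u.min(),u.max(),v.min(),v.max())
vision.camera("side");r=regions_of("side","bottle")[:2]
for q in r:
    v,u=np.where(q["region"]);print(q["score"],u.min(),u.max(),v.min(),v.max())
E
```

```text
0.95 359 395 305 336
0.86 252 294 199 331
```

```bash
python3 -m crank '[[-0.014,0,0.014,0,0,0],[-0.028,0,0.028,0,0,0],[-0.042,0,0.042,0,0,0],[-0.056,0,0.056,0,0,0],[-0.07,0,0.071,0,0,0]]'; python3 -m crank '[[-0.014,0,0.014,0,0,0],[-0.028,0,0.028,0,0,0],[-0.042,0,0.042,0,0,0],[-0.056,0,0.056,0,0,0],[-0.07,0,0.071,0,0,0]]'; python3 go.py 462 -179 16 45 -1.6; python3 - <<'E'
from h import *
for c in("top","side"):
    cv2.imwrite(f"pics/{c}2.png",vision.camera(c)[:,:,::-1])
a=cv2.imread("pics/top2.png")[240:400,330:530];b=cv2.imread("pics/side2.png")[250:460,220:470]
cv2.imwrite("pics/near2.png",np.hstack([cv2.resize(a,(400,320)),cv2.resize(b,(400,320))]))
E
```

```text
time_s: 7.42
position: [466.6, -29.3, 16.7]
eef_rot: [[0.024, 0.999, -0.022], [0.706, -0.033, -0.707], [-0.708, 0.001, -0.706]]
force: [-0.2, 2.9, -0.1]
grip_width: 0.299
grasp_force: 1.5
time_s: 7.83
position: [465.2, -78.9, 16.6]
eef_rot: [[0.024, 0.999, -0.022], [0.706, -0.033, -0.708], [-0.708, 0.002, -0.706]]
force: [0.3, 3.5, 1.5]
grip_width: 0.301
grasp_force: 1.8
row [-0.141, 0.0, 0.143, -0.001, 0.001, -0.003]
```

View pics/near2.png

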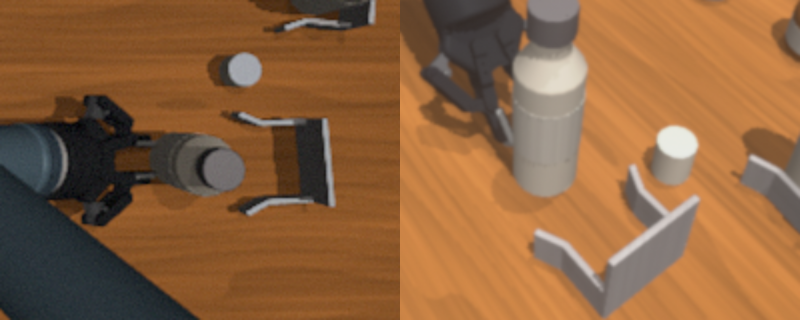

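The view shows the bottle upright at crop (190,165), in front of the mouth and in line with the bay's middle (row ~162). The pot is untouched. I'll carry on at a slower pace.

```bash
python3 -m crank '[[-0.013,0,0.013,0,0,0],[-0.026,0,0.026,0,0,0],[-0.039,0,0.039,0,0,0],[-0.051,0,0.052,0,0,0],[-0.063,0,0.064,0,0,0]]'; python3 -m crank '[[-0.009,0,0.009,0,0,0],[-0.018,0,0.018,0,0,0],[-0.027,0,0.027,0,0,0],[-0.036,0,0.036,0,0,0],[-0.045,0,0.045,0,0,0]]'; python3 go.py 463 -179 16 45 -1.6; python3 - <<'E'
from h import *
for c in("top","side"):
    cv2.imwrite(f"pics/{c}3.png",vision.camera(c)[:,:,::-1])
a=cv2.imread("pics/top3.png")[270:370,400:525];b=cv2.imread("pics/side3.png")[290:460,270:470]
cv2.imwrite("pics/near3.png",np.hstack([cv2.resize(a,(400,320)),cv2.resize(b,(400,320))]))
E
```

```text
time_s: 8.35
position: [463.8, -123.5, 16.2]
eef_rot: [[0.024, 0.999, -0.022], [0.706, -0.032, -0.707], [-0.708, 0.001, -0.706]]
force: [1.6, 2.1, 1.5]
grip_width: 0.298
grasp_force: 1.9
time_s: 8.77
position: [462.8, -155.1, 16.2]
eef_rot: [[0.024, 0.999, -0.022], [0.706, -0.032, -0.707], [-0.708, 0.001, -0.707]]
force: [-0.0, 3.2, 1.1]
grip_width: 0.301
grasp_force: 2.0
row [-0.033, 0.002, 0.034, -0.001, 0.001, -0.003]
```

View pics/near3.png

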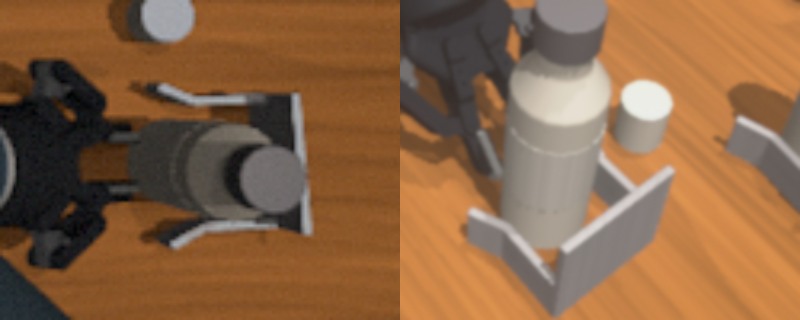

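The bottle is upright between the cheeks, with its body about 25 mm short of the plate. I'll creep on and watch the force.

```bash
python3 -m crank '[[-0.004,0,0.004,0,0,0],[-0.009,0,0.009,0,0,0],[-0.013,0,0.013,0,0,0],[-0.017,0.001,0.017,0,0,0],[-0.021,0.001,0.021,0,0,0]]'; python3 -m crank '[[-0.002,0,0.002,0,0,0],[-0.004,0,0.004,0,0,0],[-0.006,0,0.006,0,0,0]]';python3 go.py 463 -179 16 45 -1.6
```

```text
time_s: 9.28
position: [462.8, -169.5, 16.1]
eef_rot: [[0.024, 0.999, -0.022], [0.706, -0.032, -0.707], [-0.708, 0.001, -0.707]]
force: [-0.1, 3.8, 1.5]
grip_width: 0.3
grasp_force: 1.6
time_s: 9.53
position: [462.5, -173.9, 16.2]
eef_rot: [[0.024, 0.999, -0.022], [0.706, -0.033, -0.707], [-0.708, 0.001, -0.707]]
force: [0.5, 3.0, 1.8]
grip_width: 0.3
grasp_force: 1.5
row [-0.007, 0.001, 0.007, -0.001, 0.001, -0.003]
```

```bash
python3 -m crank '[[-0.002,0,0.002,0,0,0],[-0.004,0,0.004,0,0,0]]'|grep -E "pos|force"; python3 -m crank '[[-0.001,0,0.001,0,0,0],[-0.002,0,0.002,0,0,0]]'|grep -E "pos|force"; python3 -m crank '[[-0.001,0,0.001,0,0,0],[-0.002,0,0.002,0,0,0]]'|grep -E "pos|force"
```

```text
position: [462.4, -176.6, 16.2]
force: [-0.1, 3.5, 0.3]
grasp_force: 1.5
position: [462.4, -178.1, 16.2]
force: [0.2, 3.4, 0.6]
grasp_force: 1.4
position: [462.3, -179.5, 16.2]
force: [-0.2, 3.1, -0.3]
grasp_force: 1.4
```

```bash
python3 -m crank '[[-0.001,0,0.001,0,0,0],[-0.002,0,0.002,0,0,0]]'|grep -E "pos|force"; python3 -m crank '[[-0.001,0,0.001,0,0,0],[-0.002,0,0.002,0,0,0]]'|grep -E "pos|force"; python3 - <<'E'
from h import *
for c in("top","side"):
    cv2.imwrite(f"pics/{c}4.png",vision.camera(c)[:,:,::-1])
a=cv2.imread("pics/top4.png")[270:370,400:525];b=cv2.imread("pics/side4.png")[290:460,270:470]
cv2.imwrite("pics/near4.png",np.hstack([cv2.resize(a,(400,320)),cv2.resize(b,(400,320))]))
E
```

```text
position: [462.3, -180.9, 16.2]
force: [-0.5, 3.1, -0.2]
grasp_force: 1.4
position: [462.2, -182.3, 16.2]
force: [-0.7, 3.4, 0.3]
grasp_force: 1.4
```

View pics/near4.png

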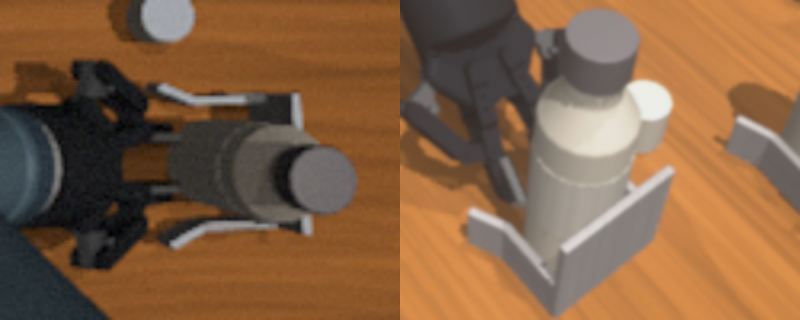

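The bottle is upright, nearly at the plate, and the knuckles are still clear of the wings. I'll continue in small steps until the force rises.

```bash
for i in 1; do python3 -m crank '[[-0.001,0,0.001,0,0,0],[-0.002,0,0.002,0,0,0]]'|grep -E "pos|force"; done; python3 -m crank '[[-0.001,0,0.001,0,0,0],[-0.002,0,0.002,0,0,0]]'|grep -E "pos|force";python3 -m crank '[[-0.001,0,0.001,0,0,0],[-0.002,0,0.002,0,0,0]]'|grep -E "pos|force"
```

```text
position: [462.2, -183.5, 16.2]
force: [0.3, 5.2, 2.3]
grasp_force: 2.3
position: [462.3, -183.7, 16.1]
force: [-1.3, 6.9, 2.3]
grasp_force: 3.6
position: [462.4, -183.8, 16.0]
force: [-1.6, 9.6, 4.4]
grasp_force: 5.0
```

The TCP has stalled at y≈-184 with the force rising, which is where plate contact was expected. The bottle is home, so I'll back straight off.

```bash
python3 -m crank '[[0.005,0,-0.005,0,0,0],[0.015,0,-0.015,0,0,0],[0.035,0,-0.035,0,0,0],[0.065,0,-0.065,0,0,0],[0.1,0,-0.1,0,0,0]]'; python3 -m crank '[[0.04,0,-0.04,0,0,0],[0.08,0,-0.08,0,0,0],[0.12,0,-0.12,0,0,0],[0.12,0,-0.12,0,0,0],[0.12,0,-0.12,0,0,0]]'|grep -E "pos|force"; python3 - <<'E'
from h import *
for c in("top","side"):
    cv2.imwrite(f"pics/{c}5.png",vision.camera(c)[:,:,::-1])
    for q in regions_of(c,"bottle")[:2]:
        v,u=np.where(q["region"]);print(c,q["score"],u.min(),u.max(),v.min(),v.max())
    h=np.linspace(0,2*np.pi,60)
    for d in (0,8):
        y=-216+d;x=462.5-.05*d
        P=np.array([proj(c,(x+r*np.cos(a),y+r*np.sin(a),z)) for z,r in((0,29),(150,29),(220,14)) for a in h]);print(d,P.min(0).round(),P.max(0).round())
a=cv2.imread("pics/top5.png")[230:370,360:535];b=cv2.imread("pics/side5.png")[250:460,250:512]
cv2.imwrite("pics/near5.png",np.hstack([cv2.resize(a,(400,320)),cv2.resize(b,(400,320))]))
E
```

```text
time_s: 11.38
position: [463.7, -116.9, 16.5]
eef_rot: [[0.026, 0.999, -0.025], [0.704, -0.037, -0.709], [-0.71, 0.001, -0.704]]
force: [1.0, -0.2, -0.5]
grip_width: 0.298
grasp_force: 0.0
position: [467.7, -28.3, 16.0]
force: [-0.1, 0.1, 0.7]
grasp_force: 0.0
top 0.87 452 511 307 338
0 [453. 306.] [510. 339.]
8 [449. 306.] [506. 339.]
side 0.8 332 390 296 432
0 [333. 297.] [393. 440.]
8 [329. 293.] [388. 435.]
```

View pics/near5.png

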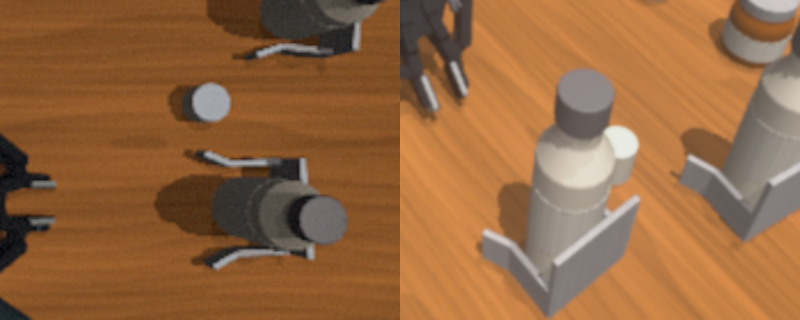

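The bottle stands upright and home in the bay, matching the silhouette predicted for the seat. The gripper is clear and the pot and parked bottle are unmoved.

```bash
python3 -c "
from workcell import order
print(order.job_done())"
```

```text
the job is handed in; nothing more can be done
None
```

The job is handed in: the bottle was slid upright into the empty bay until it met the back plate, and it now stands free with the gripper backed off; the hand-in returned no verdict.

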